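# Clear and reload the cartridge reader

## Robot

A 6-joint arm with a two-finger parallel gripper is mounted at the origin on the work surface. World frame = base frame: x ahead of the robot, y to its left, z up, the work surface at z = 0. Lengths are in m, angles in rad, forces in N, time in s.
With the tool pointing down it reaches from about 0.4 to 0.825 m from the base axis. Payload 7 kg.
Tool frame: the origin (TCP) lies at the very end of the fingers, on their centre line; the grasp point (between the pads) lies 19 mm behind it; z points along the fingers, y is the line along which they close (so a half turn about z gives the same grasp; the last joint's range is limited). The gripper opens to 88 mm and grips with 3 to 60 N. Pads are 19 mm wide; open, the fingers measure 130 mm over their backs; the gripper's body (78 mm by 193 mm) begins 47 mm behind the grasp point.
Start: joints at [-1.017, 0.359, 0.012, 0, -1.224, -0.288], TCP at [0.177, -0.651, 0.227] pointing down, gripper open.
Joint ranges: [-3.07, 3.07], [-1.43, 2.12], [-1.02, 1.25], [-3.03, 1.67], [-3.05, -0], [-3.03, 3.03]. Speed limits (rad/s): [2.39, 2.39, 3.01, 3.14, 3.14, 3.14].

## Interface

Orientations are given as [roll, pitch, yaw] about the fixed x, y, z axes, in that order (R = Rz(yaw) Ry(pitch) Rx(roll)).
In Python, from workcell import arm gives the robot as it stands.
- The arm moves only by the tool play_rows, never from a script. Its arguments are lists of equal length, an entry for each row: "fingers": the closure in counts, from 0 (fully open) to 255 (shut); "translation": the shift along the tool's x, y, z as a fraction of full scale, a list of three; "twist": the turn, a rotation vector about the tool's x, y, z as a fraction of full scale, a list of three. A call has exactly 8 rows; each row is the pose to reach, as a shift and turn from the pose commanded when the call began, along the tool's axes at that moment; what a row does not reach only later rows make up. Full scale, the value 1, is 0.15 m for a shift and 60 degrees for a turn. A row lasts 1/12 s, in which the tool goes at most 41.7 mm and 7.16 degrees, less where a joint would pass 70% of its speed; a pose out of reach is approached as far as the arm can. A call with a number of a shift or a turn outside -1 to 1 is refused whole. A call with a gripper value outside its range is refused whole. The fingers move at their own pace and stop on an object; "force" is the grip in N (left out, the last holds). Time passes only in rows, so rows that repeat a pose let the fingers close, or fill a call up. It gives the time, the measured TCP pose, the force, the opening and the grip force at its end, in the units of the state.
- arm.state(): the state, without advancing time (a new reading comes with each control period).
- arm.snapshot(name): name is "side" or "top"; returns (picture, depth): 400x640x3 uint8, red, green, blue; 400x640 float32, m along the optical axis (not along the pixel's ray), 0 where there is no reading.
- arm.camera_info(name): a dict with "fx", "fy", "cx", "cy" (pixels), "R" (3x3) and "t" (3): a world point X has camera coordinates R X + t. Camera axes: x right, y down, z forward; pixel columns grow to the right and rows downward; lengths in m; the calibration is good to about 2 mm. A picture is of the moment at which its call begins. camera_info takes no time and is no camera call.
- arm.close_job(): hands the job in; it is judged then, once.
The state is a dict: "time_s": time; "joints": joint angles; "joint_velocities": joint speeds; "joint_torque": joint torques, N m; "tool_pos": TCP position; "tcp_rot": TCP orientation; "wrist_force": force on the tool from outside, world axes, zero at the start; "wrist_torque": the same for the moment, N m; "grip_width": finger opening in m; "grasp_force": force on a finger pad.
Only numpy, scipy, OpenCV 4.12 (cv2) and the standard library are available. Lean on these libraries where they do the work, as an engineer would, in place of code of your own. Each camera call takes 0.05 s, during which the arm holds its last target. There are 200 camera calls.

## Task

A spent cartridge was left in one of the two readers, black in its black bay and hard to see: take it out, whichever reader it is in, and put it in the yellow waste bin. Before loading, feel lightly with the fingertips down into the bay of the left-hand reader, to the spent cartridge if it stands there or else to the bay's floor; then seat the new cartridge from the tray fully home in the left-hand reader. Never push a bay's sprung floor down to its stop, and leave the other things on the bench where they are.

Things in the scene. Friction and masses are not known exactly. Their poses are not given: they have to be found in the camera images.
- reader_a: cartridge reader A: white, 220 (x) by 180 (y) mm, deck 80 mm above the bench, sloped screen towards the robot (-x), fixed. Behind the screen a loading recess with blue rim, 60 (x) by 140 (y) mm, 24 mm deep, centred 30 mm to +x of the reader's middle; in the middle of its floor the black bay, 47 (x) by 63 (y) mm, 22 mm deeper, with 3 mm sloping lead-in edges. Origin: centre of its underside
- reader_b: cartridge reader B, the same as A in all sizes. The two stand side by side; the one with the greater y is the left-hand one, and which that is changes. One of the two (not the same side each time) holds the spent cartridge, fully home in its bay; the other bay is empty
- a_home (a point): centre (half-way up) of a cartridge that is fully home in the bay of reader A: 57 mm above the bench, 23 mm below the deck, 23 mm above the bay's floor; the fin's top is then level with the deck, the block's top with the floor of the recess. x away from the robot, y along the recess, z up; the cartridge's x lies along this x, either way round
- b_home (a point): centre (half-way up) of a cartridge that is fully home in the bay of reader B: 57 mm above the bench, 23 mm below the deck, 23 mm above the bay's floor; the fin's top is then level with the deck, the block's top with the floor of the recess. x away from the robot, y along the recess, z up; the cartridge's x lies along this x, either way round
- a_floor (a point): middle of the upper face of the heater plate of reader A, the floor of its bay
- b_floor (a point): middle of the upper face of the heater plate of reader B, the floor of its bay
- a_plate (a joint): the sprung dark metal heater plate that is the floor of the bay of reader A, 47 x 63 mm: how far it is pressed down, in m, 0 (untouched, 34 mm above the bench, 46 mm below the deck; a cartridge's weight does not move it) to 0.006 (its stop). It gives way above 4 N, then 4 N more for each mm
- b_plate (a joint): the sprung dark metal heater plate that is the floor of the bay of reader B, 47 x 63 mm: how far it is pressed down, in m, 0 (untouched, 34 mm above the bench, 46 mm below the deck; a cartridge's weight does not move it) to 0.006 (its stop). It gives way above 4 N, then 4 N more for each mm
- spent_mid (a point): spent cartridge: its centre, 23 mm above its underside. 44 (its x) by 60 (its y) mm, 46 mm tall, 60 to 130 g: a block 22 mm high and on it, along x, a pull fin 40 mm long, 12 mm thick (in y) and 24 mm high, to be pinched across its thickness from above. Same turned half round
- spent: the spent cartridge: black with dull dark pads and dark red spots beside its fin, left home in one of the bays, black on black; origin at the centre of its underside
- new_mid (a point): new cartridge: its centre, 23 mm above its underside. 44 (its x) by 60 (its y) mm, 46 mm tall, 60 to 130 g: a block 22 mm high and on it, along x, a pull fin 40 mm long, 12 mm thick (in y) and 24 mm high, to be pinched across its thickness from above. Same turned half round
- new: the new cartridge: black with bright silver foil pads beside its fin and white paper labels on two sides, standing upright on the tray; origin at the centre of its underside
- tray: a low white tray, 200 (x) by 150 (y) mm, rim 14 mm high, its inner floor 3 mm above the bench, fixed, left or right of the readers; origin at the centre of its underside
- bin: an open yellow waste bin, square, 150 mm wide, walls 4 mm, 111 mm tall, fixed, on the other side of the readers from the tray; origin at the centre of its underside
- vial_red: a small control vial with red cap, 22 mm across, 42 mm tall, standing on the tray; origin at its underside
- vial_white: a small control vial with white cap, 22 mm across, 42 mm tall, standing on the tray; origin at its underside
- tipbox: a blue pipette-tip box with clear lid, 85 x 122 x 75 mm, beyond the readers; origin at its underside
- stain: an amber bottle with white cap, 58 mm across, 125 mm tall, beyond the readers; origin at its underside
- tube_rack: an orange rack of capped blood tubes, 70 x 160 x 85 mm, beyond the readers; origin at its underside
- timer: a flat white digital timer, 62 x 72 x 18 mm, lying far right, beyond the tray and bin; origin at its underside
- carton: a white and blue carton, 130 x 160 x 75 mm, far left; origin at its underside
- gloves: a turquoise glove box, 240 x 120 x 75 mm (94 mm with the glove that peeps out), far right; origin at its underside

How it is judged:
On the way:
1. the fingertips have felt down in the bay of the left-hand reader: they touched its floor (or wall, within 8 mm of the floor), or the spent cartridge still standing in it (((world y of a_home above 0 m and ((contact force between the fingers and reader_a above 0.3 N and z of the grasp point in the frame of a_home below 0.004 m and horizontal distance between the grasp point and a_home below 0.03 m) or (contact force between the fingers and spent above 0.3 N and distance between spent_mid and a_home below 0.01 m))) or (world y of b_home above 0 m and ((contact force between the fingers and reader_b above 0.3 N and z of the grasp point in the frame of b_home below 0.004 m and horizontal distance between the grasp point and b_home below 0.03 m) or (contact force between the fingers and spent above 0.3 N and distance between spent_mid and b_home below 0.01 m))))), for 0.04 s.
At the end, for the whole second after the job is handed in: New cartridge home in the left-hand reader (greater y): centre within 4 mm sideways and 3 mm in height of its home point, upright within 0.06 rad, in line within 0.08 rad, at rest; spent cartridge at rest inside the yellow bin, its centre less than 100 mm above the bench (((world y of a_home above 0 m and horizontal distance between new_mid and a_home below 0.004 m and z of new_mid in the frame of a_home between -0.003 and 0.003 m and angle between new_mid's own z axis and vertical below 0.06 rad and angle between the x axis of new_mid and the x axis of a_home, either way round below 0.08 rad) or (world y of b_home above 0 m and horizontal distance between new_mid and b_home below 0.004 m and z of new_mid in the frame of b_home between -0.003 and 0.003 m and angle between new_mid's own z axis and vertical below 0.06 rad and angle between the x axis of new_mid and the x axis of b_home, either way round below 0.08 rad)) and x of spent_mid in the frame of bin between -0.073 and 0.073 m and y of spent_mid in the frame of bin between -0.073 and 0.073 m and height (world z) of spent_mid below 0.1 m and linear speed of each of new, spent below 0.02 m/s); the robot touches nothing.
It fails at once if the sprung floor of a bay is pressed down to its stop (more than 5.5 mm, about 26 N), directly or through a cartridge (value of joint any of a_plate, b_plate above 0.0055 m).
It fails at once if one of the other things on the bench is shifted by more than 30 mm or knocked over (distance of any of vial_red, vial_white, tipbox, stain, tube_rack, timer, carton, gloves from where it was at the start of the episode above 0.03 m or angle between any of vial_red, vial_white, tipbox, stain, tube_rack, timer, carton, gloves's own z axis and vertical above 0.5 rad).
It also fails if it takes over 67 s, if anything falls off the work surface, if the arm or the gripper's body presses on something with over 40 N, if the wrist force passes 120 N, or if a joint passes its speed limit or range.

## Working session

There is one attempt and no reset: what is moved stays moved. The work goes in short steps, Python scripts to look and compute and a tool call to move; the robot and the scene stay as the last step left them, time stands still between calls to the robot, and variables do not carry over. Pictures are saved under pics/ and viewed, at most 10 in all, crops included, and the job is handed in when it is done.

Besides the shell and the picture viewer there is one more tool, called after "Call:" as a command line: name --argument value ..., lists and objects as JSON in quotes. play_rows: Moves the arm, as the interface text tells. Shift numbers are shares of 0.15 m and turn numbers shares of 60 degrees, none past 1 either way. Its arguments: {"type":"object","properties":{"fingers":{"type":"array"},"translation":{"type":"array"},"twist":{"type":"array"},"force":{"type":"number"}},"required":["fingers","translation","twist"]}

```bash
mkdir -p pics; ls
cat > h.py <<'E'
import numpy as np,cv2
from workcell import arm
def snap(n,f):
    p,d=arm.snapshot(n); cv2.imwrite(f'pics/{f}.png',p[:,:,::-1]); np.save(f'{f}_d.npy',d); return p,d
def world(n,u,v,z):  # depth-axis z
    c=arm.camera_info(n); X=np.array([(u-c['cx'])/c['fx']*z,(v-c['cy'])/c['fy']*z,z]); return np.array(c['R']).T@(X-np.array(c['t']))
def wmap(n,d):
    c=arm.camera_info(n); v,u=np.mgrid[:400,:640]
    X=np.stack([(u-c['cx'])/c['fx']*d,(v-c['cy'])/c['fy']*d,d],-1); return (X-np.array(c['t']))@np.array(c['R'])
E
python3 - <<'E'
from h import *
for n in('top','side'):
    p,d=snap(n,n+'0'); c=arm.camera_info(n); print(n,c['fx'],-np.array(c['R']).T@c['t'],np.array(c['R'])[2])
print(arm.state())
E
```

```text
pics
top 481.1353194735248 [ 0.4024283  -0.00266925  1.61936261] [ 0.09976618  0.00585493 -0.99499368]
side 513.7898951103098 [ 0.11713465 -1.15369963  1.56604158] [ 0.24377909  0.59557364 -0.7654174 ]
{'time_s': 0.1, 'joints': array([-1.01686327e+00,  3.59318305e-01,  1.11870922e-02, -2.93218975e-04,
       -1.22413454e+00, -2.88118039e-01]), 'joint_velocities': array([ 0.00117738, -0.00253355,  0.00161518,  0.00103083,  0.00118679,
       -0.00234755]), 'joint_torque': array([-6.38040674e-04, -5.84164345e+01,  2.93754065e+01,  7.01557070e+00,
        1.01825219e-02, -5.01000056e-05]), 'tool_pos': array([ 0.17718875, -0.65088308,  0.22573312]), 'tcp_rot': array([ 3.14010547e+00, -1.53269693e-04, -2.87587735e+00]), 'wrist_force': array([-0.24557832,  0.56161823, -0.63586316]), 'wrist_torque': array([ 0.0118611 , -0.03553418, -0.0346709 ]), 'grasp_force': 0.0, 'grip_width': 0.08776713184737656}
```

View pics/top0.png

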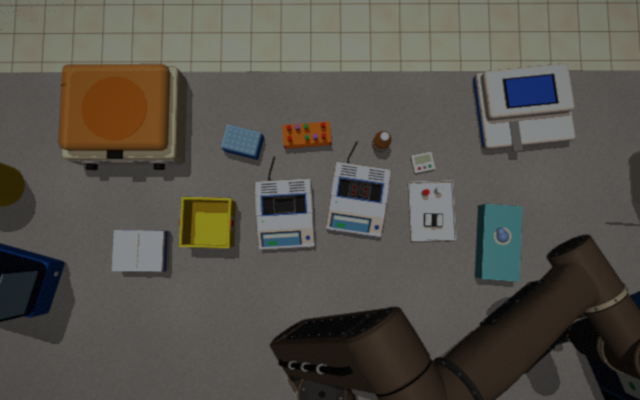

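View pics/side0.png

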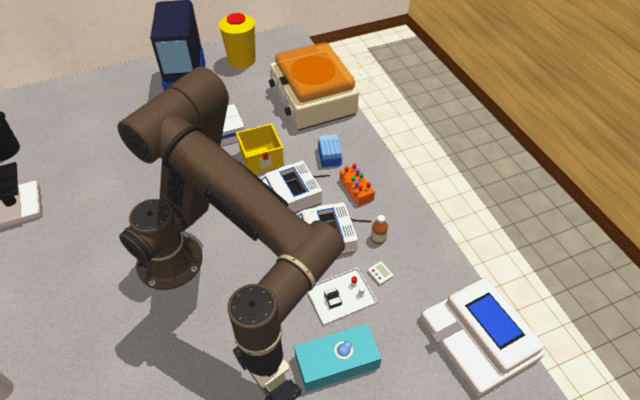

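The top view shows the readers at about (285,213) on the left and (360,200) on the right. The bin is at (207,222) and the tray at (432,211), with the new cartridge at (433,220). The right-hand bay seems to show red spots, so I'll enlarge and measure.

Run:
```python
from h import *
p=cv2.imread('pics/top0.png'); d=np.load('top0_d.npy'); W=wmap('top',d)
c=p[155:265,170:470]; c=np.clip(c.astype(float)*1.6,0,255).astype('uint8')
c=cv2.resize(c,None,fx=2.66,fy=2.66,interpolation=cv2.INTER_CUBIC); cv2.imwrite('pics/crop1.png',c)
z=W[...,2]
for nm,(u0,u1,v0,v1) in dict(L=(250,320,170,255),R=(322,395,155,245)).items():
    s=W[v0:v1,u0:u1]; m=(abs(s[...,2]-.08)<.006)
    q=s[m]; r=cv2.minAreaRect(q[:,:2].astype('f')*1000); print(nm,m.sum(),r,np.median(q[:,2]))
for nm,(u0,u1,v0,v1) in dict(bin=(175,240,190,255)).items():
    s=W[v0:v1,u0:u1]; q=s[s[...,2]>.098]; print(nm,cv2.minAreaRect(q[:,:2].astype('f')*1000),q[:,2].max())
s=W[205:232,418:446]; print(np.round(s[::2,::2,2]*1000).astype(int))
q=s[s[...,2]>.012];print(cv2.minAreaRect(q[:,:2].astype('f')*1000))
q=s[s[...,2]>.037];print('fin',cv2.minAreaRect(q[:,:2].astype('f')*1000))
for v0,v1,u0,u1 in((192,216,258,308),(175,203,336,384)): print(np.round(z[v0:v1:2,u0:u1:2]*1000).astype(int))
```

```text
L 1992 ((517.8561401367188, 124.26841735839844), (184.77670288085938, 180.4234161376953), 3.337921142578125) 0.07986501638106813
R 2007 ((567.0114135742188, -119.34012603759766), (180.05056762695312, 180.7143096923828), 81.57081604003906) 0.07965397275775778
bin ((471.55242919921875, 224.1630096435547), (453.9740905761719, 157.2982635498047), 89.87123107910156) 1.619362610092491
[[ 5  0  2 -3  1  1  3  5  0 -3  7  3  8  9]
 [ 5  0  0 -3  3  3  5 -8  6  1  1  2  0  6]
 [ 9  5  6  0  3  9  2  6 -1  2  3  2  3  8]
 [ 8  3  6  3  5 -5  4  1  4  2  1  3  0  0]
 [ 0  6  1 26 28 29 26 19 47 44 22 19 -1  5]
 [ 6  2  7 28 24 27 30 33 44 48 23 20 26  2]
 [ 1  1 -1 25 26 26 29 35 48 52 30 23 24  7]
 [ 7  1  6 29 20 27 27 39 51 49 20 27 23  8]
 [ 8  6  4 25 26 25 28 33 45 46 20 33 29  1]
 [ 2  6  7 25 20 28 22 33 49 45 25 27 24 -1]
 [ 2  0  7 19 19 27 26 38 44 52 24 27 23  3]
 [ 2  0 -1  0  9 -2  2  4  1 11  0  1  5  2]
 [-1 11  9  5  8  3  6  1  5  9  1  7  2  9]
 [ 1 10  3  5 10  1  1  1  5  0  6  2 -2  5]]
((457.49713134765625, -199.5066375732422), (50.7466926574707, 405.6289978027344), 8.498
[... 2133 characters left out ...]
2   53   79   77   58
    54   55   36   53   55   59   57   56   57   85]
 [  80   60   54   59   61   55   54   53   56   62   58   78   84   56
    64   58   49   55   55   59   55   60   50   84]
 [  78   57   51   57   53   47   57   59   61   55   57   83   78   55
    54   61   55   59   59   60   50   53   63   77]
 [  75   83   74   81   76   79   86   59   53   55   46   48   57   55
    58   57   50   48   60   55   58   57   72   81]
 [  78   74   78 1619   81   80   79   76   81   79   82   77 1619   83
    59   54   56   58   53   56   52   52   83   79]
 [  81   83   75   84   77   80   76   87   79   84   84   74   79   81
    79   79   79   77   69   82   76   59   80   81]]
```

View pics/crop1.png

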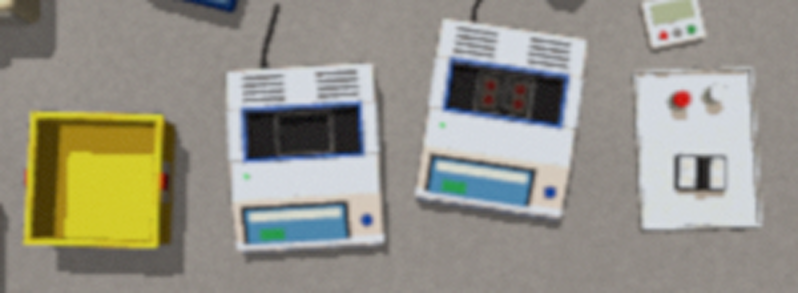

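The right-hand bay holds the spent cartridge: crop (505,95) shows the red spots and fin, and the depth there is 79 mm. The left bay at crop (303,132) is empty, with its floor at 34 mm. The new cartridge is at crop (700,173), with its fin along x. Next, a refined fit from a few averaged frames.

```bash
cat >> h.py <<'E'
def med(n,k=5):
    ds=[arm.snapshot(n)[1] for _ in range(k)]; a=np.array(ds); a[a==0]=np.nan; return np.nan_to_num(np.nanmedian(a,0))
def onplane(n,uv,h):
    c=arm.camera_info(n); R=np.array(c['R']); C=-R.T@np.array(c['t'])
    r=np.c_[(uv[:,0]-c['cx'])/c['fx'],(uv[:,1]-c['cy'])/c['fy'],np.ones(len(uv))]@R
    return (C+r*((h-C[2])/r[:,2])[:,None])[:,:2]
def rect(P): # moments: centre, long-axis angle deg, sizes
    c=P.mean(0); w,V=np.linalg.eigh(np.cov(P.T)); return np.round(c*1000,1),np.degrees(np.arctan2(V[1,1],V[0,1])),np.round(np.sqrt(12*w)*1000,1)
E
python3 - <<'E'
from h import *
d=med('top'); W=wmap('top',d); z=W[...,2]; np.save('med.npy',d)
def big(m):
    n,l,s,_=cv2.connectedComponentsWithStats(m.astype('uint8'),connectivity=4); i=1+np.argmax(s[1:,4]); v,u=np.nonzero(l==i); return np.c_[u,v].astype(float)
def roi(m,b):
    o=np.zeros_like(m); o[b[2]:b[3],b[0]:b[1]]=m[b[2]:b[3],b[0]:b[1]]; return o
for nm,b in dict(L=(257,315,184,222),R=(330,390,168,215)).items():
    uv=big(roi((z<.071),b)); 
    if nm=='R': # fill fin
        m=np.zeros(z.shape,'uint8'); m[uv[:,1].astype(int),uv[:,0].astype(int)]=1; h=cv2.findContours(m,0,1)[0]; m=cv2.fillPoly(m,h,1); v,u=np.nonzero(m); uv=np.c_[u,v].astype(float)
    print(nm,rect(onplane('top',uv,.08)))
uv=big(roi((z>.068),(355,363,180,202)));print('spent?',len(uv))
b=(420,446,205,232)
for h,t in((.046,.036),(.022,.013)):
    uv=big(roi(z>t,b)); print('new',h,rect(onplane('top',uv,h)))
s=roi((z<.02),(176,240,190,255)); 
uv=big(roi((z>.095)&(z<.13),(172,242,188,258))); print('binrim',rect(onplane('top',uv,.111)))
uv=big(roi((z>.07),(350,368,182,194))); print('sfin',rect(onplane('top',uv,.08)))
print(arm.state()['time_s'])
E
```

```text
L (array([530. , 124.7]), np.float64(93.80512496501034), array([ 58.9, 138.7]))
R (array([ 576.9, -120.6]), np.float64(81.39188793466016), array([ 58.4, 138.3]))
spent? 48
new 0.046 (array([ 482.3, -367.2]), np.float64(176.25178882784655), array([14.2, 42.3]))
new 0.022 (array([ 482.8, -368.5]), np.float64(86.83866199322345), array([45.2, 62. ]))
binrim (array([473.2, 371. ]), np.float64(79.92411787532265), array([201.1, 218.2]))
sfin (array([ 579.4, -120.7]), np.float64(171.16784768327796), array([12.7, 32.3]))
0.35
```

```bash
cat >> h.py <<'E'
from scipy.spatial.transform import Rotation as Ro
def plan(*wps): # (x,y,z,yawdeg) chain, each one call from the previous; first from measured pose
    s=arm.state(); p=np.array(s['tool_pos']); R=Ro.from_euler('xyz',s['tcp_rot'])
    for w in wps:
        T=Ro.from_euler('xyz',[180,0,w[3]],degrees=True)
        print(np.round(R.inv().apply(np.array(w[:3])-p)/.15,3).tolist(),np.round((R.inv()*T).as_rotvec()/np.radians(60),3).tolist()); p=np.array(w[:3]);R=T
E
python3 - <<'E'
from h import *
print(onplane('top',np.array([[206.3,222.3],[181.3,222.3],[231.3,222.3],[206.3,197.5],[206.3,247]]),.111))
plan((.28,-.52,.22,171.4),(.38,-.38,.20,171.4),(.48,-.25,.19,171.4),(.577,-.1206,.18,171.4))
E
```

```text
[[0.47031153 0.36261748]
 [0.47042572 0.44120042]
 [0.47019741 0.28408359]
 [0.54849324 0.36436811]
 [0.39324087 0.36089172]]
[-0.891, 0.664, 0.043] [0.0, -0.0, 0.397]
[-0.52, 1.023, 0.133] [0.0, 0.0, 0.0]
[-0.53, 0.957, 0.067] [0.0, 0.0, 0.0]
[-0.51, 0.95, 0.067] [0.0, 0.0, 0.0]
```

Call:
play_rows --fingers '[140,140,140,140,140,140,140,140]' --translation '[[-0.891,0.664,0.043],[-0.891,0.664,0.043],[-0.891,0.664,0.043],[-0.891,0.664,0.043],[-0.891,0.664,0.043],[-0.891,0.664,0.043],[-0.891,0.664,0.043],[-0.891,0.664,0.043]]' --twist '[[0,0,0.397],[0,0,0.397],[0,0,0.397],[0,0,0.397],[0,0,0.397],[0,0,0.397],[0,0,0.397],[0,0,0.397]]' --force 25

```text
time_s: 1.02
tool_pos: [0.2798, -0.5207, 0.2202]
tcp_rot: [-3.141, 0.0, 2.992]
wrist_force: [-0.1, 0.7, -0.9]
grip_width: 0.0415
grasp_force: 0.0
```

Call:
play_rows --fingers '[140,140,140,140,140,140,140,140]' --translation '[[-0.52,1,0.1],[-0.52,1,0.1],[-0.52,1,0.1],[-0.52,1,0.1],[-0.52,1,0.1],[-0.52,1,0.1],[-0.52,1,0.1],[-0.52,1,0.1]]' --twist '[[0,0,0],[0,0,0],[0,0,0],[0,0,0],[0,0,0],[0,0,0],[0,0,0],[0,0,0]]'

```text
time_s: 1.68
tool_pos: [0.3789, -0.3846, 0.205]
tcp_rot: [-3.141, -0.0, 2.99]
wrist_force: [0.7, -0.5, -0.7]
grip_width: 0.0394
grasp_force: 0.0
```

Call:
play_rows --fingers '[140,140,140,140,140,140,140,140]' --translation '[[-0.52,1,0.1],[-0.52,1,0.1],[-0.52,1,0.1],[-0.52,1,0.1],[-0.52,1,0.1],[-0.52,1,0.1],[-0.52,1,0.1],[-0.52,1,0.1]]' --twist '[[0,0,0],[0,0,0],[0,0,0],[0,0,0],[0,0,0],[0,0,0],[0,0,0],[0,0,0]]'

```text
time_s: 2.35
tool_pos: [0.4783, -0.2482, 0.1901]
tcp_rot: [-3.141, -0.0, 2.99]
wrist_force: [-0.8, -0.9, 0.0]
grip_width: 0.0398
grasp_force: 0.0
```

Run:
```python
from h import *
s=arm.state();print(s['time_s'],s['tool_pos'],np.degrees(s['tcp_rot']),s['grip_width'],s['joints'])
plan((.577,-.1206,.15,171.4))
```

```text
2.35 [ 0.47832545 -0.24820073  0.19011289] [-1.79992604e+02 -1.79697660e-02  1.71297389e+02] 0.03975289935626096 [-1.14663822e-01  1.63513025e-01 -3.41366358e-01  1.34022584e-04
 -1.06623517e+00 -1.60808652e+00]
[-0.522, 0.94, 0.267] [-0.0, -0.0, -0.002]
```

Call:
play_rows --fingers '[140,140,140,140,140,140,140,140]' --translation '[[-0.522,0.94,0.267],[-0.522,0.94,0.267],[-0.522,0.94,0.267],[-0.522,0.94,0.267],[-0.522,0.94,0.267],[-0.522,0.94,0.267],[-0.522,0.94,0.267],[-0.522,0.94,0.267]]' --twist '[[0,0,0],[0,0,0],[0,0,0],[0,0,0],[0,0,0],[0,0,0],[0,0,0],[0,0,0]]'

```text
time_s: 3.02
tool_pos: [0.577, -0.1206, 0.1504]
tcp_rot: [-3.142, 0.0, 2.99]
wrist_force: [-1.6, -0.1, 0.7]
grip_width: 0.0398
grasp_force: 0.0
```

Call:
play_rows --fingers '[140,140,140,140,140,140,140,140]' --translation '[[0,0,0.15],[0,0,0.25],[0,0,0.35],[0,0,0.45],[0,0,0.52],[0,0,0.58],[0,0,0.58],[0,0,0.58]]' --twist '[[0,0,0],[0,0,0],[0,0,0],[0,0,0],[0,0,0],[0,0,0],[0,0,0],[0,0,0]]'

```text
time_s: 3.68
tool_pos: [0.5775, -0.1196, 0.0632]
tcp_rot: [-3.141, -0.0, 2.991]
wrist_force: [0.3, -0.6, 0.1]
grip_width: 0.0398
grasp_force: 0.0
```

Run:
```python
from h import *
s=arm.state();print(s['time_s'],s['tool_pos'],np.degrees(s['tcp_rot']),s['grip_width'],s['wrist_force'])
```

```text
3.6833 [ 0.57749401 -0.11957082  0.06322566] [-1.79985908e+02 -1.11537517e-02  1.71377086e+02] 0.03982253949816865 [ 0.31123512 -0.6084903   0.14561046]
```

Call:
play_rows --fingers '[255,255,255,255,255,255,255,255]' --translation '[[0,0,0],[0,0,0],[0,0,0],[0,0,0],[0,0,0],[0,0,0],[0,0,0],[0,0,0]]' --twist '[[0,0,0],[0,0,0],[0,0,0],[0,0,0],[0,0,0],[0,0,0],[0,0,0],[0,0,0]]' --force 25

```text
time_s: 4.35
tool_pos: [0.5775, -0.1215, 0.0642]
tcp_rot: [-3.139, 0.0, 2.992]
wrist_force: [-1.4, -14.4, 3.8]
grip_width: 0.0119
grasp_force: 25.0
```

Call:
play_rows --fingers '[255,255,255,255,255,255,255,255]' --translation '[[0,0,-0.07],[0,0,-0.14],[0,0,-0.25],[0,0,-0.4],[0,0,-0.6],[0,0,-0.8],[0,0,-0.95],[0,0,-0.95]]' --twist '[[0,0,0],[0,0,0],[0,0,0],[0,0,0],[0,0,0],[0,0,0],[0,0,0],[0,0,0]]'

```text
time_s: 5.02
tool_pos: [0.5803, -0.1192, 0.2114]
tcp_rot: [3.141, 0.009, 2.993]
wrist_force: [0.6, -0.8, -0.3]
grip_width: 0.0118
grasp_force: 25.0
```

Run:
```python
from h import *
s=arm.state();print(s['time_s'],s['tool_pos'],np.degrees(s['tcp_rot']),s['grip_width'],s['grasp_force'],s['wrist_force'])
plan((.545,0.02,.205,171.4),(.51,.16,.205,171.4),(.48,.29,.205,171.4),(.47,.3626,.165,180))
```

```text
5.0167 [ 0.58026261 -0.11922065  0.21139621] [179.95477287   0.49155873 171.45942172] 0.011807637979849276 24.961806535720825 [ 0.56975763 -0.78156028 -0.33969739]
[0.371, 0.883, 0.04] [0.001, 0.008, 0.001]
[0.37, 0.888, 0.0] [0.0, 0.0, 0.0]
[0.327, 0.827, 0.0] [0.0, 0.0, 0.0]
[0.138, 0.469, 0.267] [0.0, 0.0, -0.143]
```

Call:
play_rows --fingers '[255,255,255,255,255,255,255,255]' --translation '[[0.08,0.2,0.04],[0.2,0.45,0.04],[0.371,0.883,0.04],[0.371,0.883,0.04],[0.371,0.883,0.04],[0.371,0.883,0.04],[0.371,0.883,0.04],[0.371,0.883,0.04]]' --twist '[[0,0,0],[0,0,0],[0,0,0],[0,0,0],[0,0,0],[0,0,0],[0,0,0],[0,0,0]]'

```text
time_s: 5.68
tool_pos: [0.5424, 0.0197, 0.1994]
tcp_rot: [-3.141, -0.0, 2.991]
wrist_force: [-0.2, -0.8, -0.6]
grip_width: 0.0117
grasp_force: 25.0
```

Call:
play_rows --fingers '[255,255,255,255,255,255,255,255]' --translation '[[0.08,0.2,0],[0.2,0.45,0],[0.37,0.888,0],[0.37,0.888,0],[0.37,0.888,0],[0.37,0.888,0],[0.37,0.888,0],[0.37,0.888,0]]' --twist '[[0,0,0],[0,0,0],[0,0,0],[0,0,0],[0,0,0],[0,0,0],[0,0,0],[0,0,0]]'

```text
time_s: 6.35
tool_pos: [0.5077, 0.159, 0.1994]
tcp_rot: [-3.141, -0.0, 2.99]
wrist_force: [0.3, 0.8, -1.1]
grip_width: 0.0118
grasp_force: 25.0
```

Call:
play_rows --fingers '[255,255,255,255,255,255,255,255]' --translation '[[0.08,0.2,0],[0.2,0.45,0],[0.327,0.827,0],[0.327,0.827,0],[0.327,0.827,0],[0.327,0.827,0],[0.327,0.827,0],[0.327,0.827,0]]' --twist '[[0,0,0],[0,0,0],[0,0,0],[0,0,0],[0,0,0],[0,0,0],[0,0,0],[0,0,0]]'

```text
time_s: 7.02
tool_pos: [0.4779, 0.2889, 0.1995]
tcp_rot: [-3.141, -0.0, 2.99]
wrist_force: [0.2, -0.3, 0.3]
grip_width: 0.0121
grasp_force: 25.0
```

Call:
play_rows --fingers '[255,255,255,255,255,255,255,255]' --translation '[[0.138,0.469,0],[0.138,0.469,0],[0.138,0.469,0],[0.138,0.469,0.1],[0.138,0.469,0.27],[0.138,0.469,0.4],[0.138,0.469,0.5],[0.138,0.469,0.5]]' --twist '[[0,0,-0.143],[0,0,-0.143],[0,0,-0.143],[0,0,-0.143],[0,0,-0.143],[0,0,-0.143],[0,0,-0.143],[0,0,-0.143]]'

```text
time_s: 7.68
tool_pos: [0.4665, 0.3601, 0.1213]
tcp_rot: [-3.138, -0.004, 3.139]
wrist_force: [0.0, -0.5, -0.3]
grip_width: 0.0118
grasp_force: 25.0
```

Run:
```python
from h import *
s=arm.state();print(s['time_s'],s['tool_pos'],np.degrees(s['tcp_rot']),s['grip_width'],s['grasp_force'],s['wrist_force'])
p,d=snap('top','bin1'); cv2.imwrite('pics/bin1c.png',cv2.resize(p[170:270,150:400,::-1],None,fx=3,fy=3))
```

```text
7.6833 [0.46654672 0.36014062 0.12133027] [-179.76662619   -0.21203482  179.85514054] 0.01184785714281131 24.961549043655396 [ 0.0161503  -0.49354784 -0.3347163 ]
```

View pics/bin1c.png

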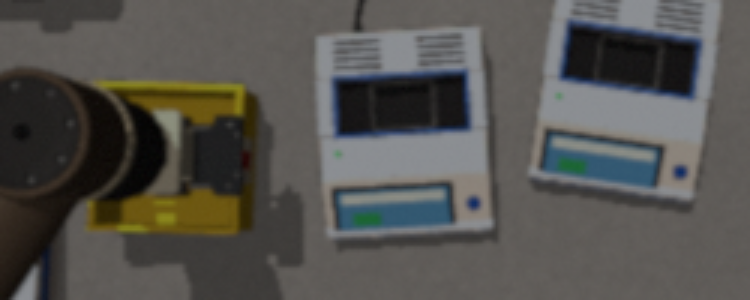

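The picture shows both bays empty, the right one at (630,62), and the gripper over the bin at (170,155). I'll lower a bit and release.

Call:
play_rows --fingers '[255,255,255,255,150,150,150,150]' --translation '[[0,0,0.12],[0,0,0.25],[0,0,0.33],[0,0,0.33],[0,0,0.33],[0,0,0.33],[0,0,0.33],[0,0,0.33]]' --twist '[[0,0,0],[0,0,0],[0,0,0],[0,0,0],[0,0,0],[0,0,0],[0,0,0],[0,0,0]]'

```text
time_s: 8.4
tool_pos: [0.468, 0.3635, 0.0764]
tcp_rot: [3.14, 0.001, 3.141]
wrist_force: [0.3, 0.5, 0.1]
grip_width: 0.0323
grasp_force: 0.0
```

Call:
play_rows --fingers '[150,150,255,255,255,255,255,255]' --translation '[[0,0,-0.2],[0,0,-0.5],[0,0,-0.75],[0,0,-0.75],[0,0,-0.75],[0,0,-0.75],[0,0,-0.75],[0,0,-0.75]]' --twist '[[0,0,0],[0,0,0],[0,0,0],[0,0,0],[0,0,0],[0,0,0],[0,0,0],[0,0,0]]'

```text
time_s: 9.07
tool_pos: [0.4671, 0.3624, 0.1865]
tcp_rot: [-3.14, -0.001, 3.141]
wrist_force: [0.8, -0.0, 0.2]
grip_width: 0.0031
grasp_force: 0.0
```

Run:
```python
from h import *
s=arm.state();print(s['time_s'],s['tool_pos'],np.degrees(s['tcp_rot']),s['grip_width'],s['grasp_force'],s['wrist_force'])
plan((.50,.24,.175,183.8),(.530,.1235,.14,183.8))
```

```text
9.0667 [0.46705335 0.36235651 0.18652212] [-1.79911451e+02 -6.82935491e-02  1.79986265e+02] 0.003086736538647176 0.0 [ 0.80170351 -0.01899483  0.15982534]
[-0.22, -0.816, 0.078] [-0.001, -0.001, -0.064]
[-0.148, -0.788, 0.233] [0.0, 0.0, 0.0]
```

Call:
play_rows --fingers '[255,255,255,255,255,255,255,255]' --translation '[[-0.22,-0.816,0.078],[-0.22,-0.816,0.078],[-0.22,-0.816,0.078],[-0.22,-0.816,0.078],[-0.22,-0.816,0.078],[-0.22,-0.816,0.078],[-0.22,-0.816,0.078],[-0.22,-0.816,0.078]]' --twist '[[0,0,-0.064],[0,0,-0.064],[0,0,-0.064],[0,0,-0.064],[0,0,-0.064],[0,0,-0.064],[0,0,-0.064],[0,0,-0.064]]'

```text
time_s: 9.73
tool_pos: [0.5003, 0.2415, 0.1756]
tcp_rot: [-3.141, -0.0, -3.074]
wrist_force: [-0.9, 0.3, -0.2]
grip_width: 0.0005
grasp_force: 0.0
```

Call:
play_rows --fingers '[255,255,255,255,255,255,255,255]' --translation '[[-0.148,-0.788,0.1],[-0.148,-0.788,0.1],[-0.148,-0.788,0.233],[-0.148,-0.788,0.233],[-0.148,-0.788,0.233],[-0.148,-0.788,0.233],[-0.148,-0.788,0.233],[-0.148,-0.788,0.233]]' --twist '[[0,0,0],[0,0,0],[0,0,0],[0,0,0],[0,0,0],[0,0,0],[0,0,0],[0,0,0]]'

```text
time_s: 10.4
tool_pos: [0.5308, 0.1256, 0.1416]
tcp_rot: [3.141, 0.001, -3.073]
wrist_force: [1.1, 0.0, -0.5]
grip_width: 0.0002
grasp_force: 0.0
```

Run:
```python
from h import *
s=arm.state();print(s['time_s'],s['tool_pos'],np.degrees(s['tcp_rot']),s['grip_width'],s['wrist_force'])
plan((.530,.1235,.14,183.8),(.530,.1235,.04,183.8))
d=med('top',3);W=wmap('top',d);q=W[203:245,186:226].reshape(-1,3);q=q[(q[:,2]>.025)&(q[:,2]<.1)];print(len(q),np.median(q,0),np.percentile(q[:,2],[10,50,90]))
```

```text
10.4 [0.53084509 0.12560419 0.14162906] [ 1.79965678e+02  7.23836948e-02 -1.76065440e+02] 0.0002481878112907813 [ 1.06636248  0.00316    -0.45537894]
[0.007, -0.014, 0.011] [0.001, 0.001, 0.002]
[0.0, -0.0, 0.667] [0.0, 0.0, 0.0]
53 [0.51981009 0.43881427 0.05121673] [0.03414692 0.05121673 0.07221442]
```

Call:
play_rows --fingers '[255,255,255,255,255,255,255,255]' --translation '[[0,0,0.15],[0,0,0.3],[0,0,0.4],[0,0,0.5],[0,0,0.58],[0,0,0.64],[0,0,0.66],[0,0,0.66]]' --twist '[[0,0,0],[0,0,0],[0,0,0],[0,0,0],[0,0,0],[0,0,0],[0,0,0],[0,0,0]]'

```text
time_s: 11.22
tool_pos: [0.5302, 0.1241, 0.0414]
tcp_rot: [-3.141, -0.001, -3.074]
wrist_force: [0.2, 0.1, 0.1]
grip_width: 0.0005
grasp_force: 0.0
```

Call:
play_rows --fingers '[255,255,255,255,255,255,255,255]' --translation '[[0,0,0.008],[0,0,0.016],[0,0,0.024],[0,0,0.032],[0,0,0.038],[0,0,0.044],[0,0,0.05],[0,0,0.05]]' --twist '[[0,0,0],[0,0,0],[0,0,0],[0,0,0],[0,0,0],[0,0,0],[0,0,0],[0,0,0]]'

```text
time_s: 11.88
tool_pos: [0.5305, 0.124, 0.0345]
tcp_rot: [-3.142, 0.0, -3.075]
wrist_force: [-0.1, 0.3, 0.5]
grip_width: 0.0007
grasp_force: 0.3
```

Call:
play_rows --fingers '[255,255,255,255,255,255,255,255]' --translation '[[0,0,0.003],[0,0,0.006],[0,0,0.008],[0,0,0.01],[0,0,0.01],[0,0,0.01],[0,0,0.01],[0,0,0.01]]' --twist '[[0,0,0],[0,0,0],[0,0,0],[0,0,0],[0,0,0],[0,0,0],[0,0,0],[0,0,0]]'

```text
time_s: 12.55
tool_pos: [0.5306, 0.124, 0.0334]
tcp_rot: [3.142, 0.0, -3.075]
wrist_force: [-2.7, -0.5, 7.4]
grip_width: 0.0004
grasp_force: 3.7
```

Contact on the floor at 7.4 N, with the fingertips at 33 mm as expected. Now on to the new cartridge.

Run:
```python
from h import *
plan((.53,.124,.17,183.8),(.52,-.02,.17,176.4),(.505,-.165,.17,176.4),(.49,-.31,.17,176.4),(.4825,-.368,.12,176.4),(.4825,-.368,.032,176.4))
```

```text
[0.004, -0.0, -0.91] [0.0, 0.0, 0.001]
[0.13, -0.953, -0.0] [0.0, -0.0, 0.123]
[0.039, -0.971, -0.0] [0.0, 0.0, 0.0]
[0.039, -0.971, -0.0] [0.0, 0.0, 0.0]
[0.026, -0.389, 0.333] [0.0, 0.0, 0.0]
[0.0, -0.0, 0.587] [0.0, 0.0, 0.0]
```

Call:
play_rows --fingers '[255,255,255,255,255,255,255,255]' --translation '[[0,0,-0.2],[0,0,-0.5],[0,0,-0.91],[0,0,-0.91],[0,0,-0.91],[0,0,-0.91],[0,0,-0.91],[0,0,-0.91]]' --twist '[[0,0,0],[0,0,0],[0,0,0],[0,0,0],[0,0,0],[0,0,0],[0,0,0],[0,0,0]]'

```text
time_s: 13.22
tool_pos: [0.5297, 0.1236, 0.1681]
tcp_rot: [-3.141, -0.002, -3.075]
wrist_force: [0.7, -0.7, -0.7]
grip_width: 0.0002
grasp_force: 0.0
```

Call:
play_rows --fingers '[140,140,140,140,140,140,140,140]' --translation '[[0.13,-0.953,0],[0.13,-0.953,0],[0.13,-0.953,0],[0.13,-0.953,0],[0.13,-0.953,0],[0.13,-0.953,0],[0.13,-0.953,0],[0.13,-0.953,0]]' --twist '[[0,0,0.123],[0,0,0.123],[0,0,0.123],[0,0,0.123],[0,0,0.123],[0,0,0.123],[0,0,0.123],[0,0,0.123]]'

```text
time_s: 13.88
tool_pos: [0.5206, -0.0192, 0.1688]
tcp_rot: [-3.141, -0.001, 3.08]
wrist_force: [0.1, 1.1, -0.6]
grip_width: 0.039
grasp_force: 0.0
```

Call:
play_rows --fingers '[140,140,140,140,140,140,140,140]' --translation '[[0.04,-0.97,0],[0.04,-0.97,0],[0.04,-0.97,0],[0.04,-0.97,0],[0.04,-0.97,0],[0.04,-0.97,0],[0.04,-0.97,0],[0.04,-0.97,0]]' --twist '[[0,0,0],[0,0,0],[0,0,0],[0,0,0],[0,0,0],[0,0,0],[0,0,0],[0,0,0]]'

```text
time_s: 14.55
tool_pos: [0.5059, -0.1636, 0.1693]
tcp_rot: [3.141, -0.0, 3.081]
wrist_force: [0.5, -0.0, 0.4]
grip_width: 0.0393
grasp_force: 0.0
```

Call:
play_rows --fingers '[140,140,140,140,140,140,140,140]' --translation '[[0.04,-0.97,0],[0.04,-0.97,0],[0.04,-0.97,0],[0.04,-0.97,0],[0.04,-0.97,0],[0.04,-0.97,0],[0.04,-0.97,0],[0.04,-0.97,0]]' --twist '[[0,0,0],[0,0,0],[0,0,0],[0,0,0],[0,0,0],[0,0,0],[0,0,0],[0,0,0]]'

```text
time_s: 15.22
tool_pos: [0.491, -0.3083, 0.1695]
tcp_rot: [3.141, 0.0, 3.081]
wrist_force: [-0.4, 0.7, -0.6]
grip_width: 0.0397
grasp_force: 0.0
```

Call:
play_rows --fingers '[140,140,140,140,140,140,140,140]' --translation '[[0.026,-0.389,0.1],[0.026,-0.389,0.333],[0.026,-0.389,0.333],[0.026,-0.389,0.333],[0.026,-0.389,0.333],[0.026,-0.389,0.333],[0.026,-0.389,0.333],[0.026,-0.389,0.333]]' --twist '[[0,0,0],[0,0,0],[0,0,0],[0,0,0],[0,0,0],[0,0,0],[0,0,0],[0,0,0]]'

```text
time_s: 15.88
tool_pos: [0.484, -0.3672, 0.121]
tcp_rot: [-3.141, 0.002, 3.081]
wrist_force: [-0.1, 0.0, 0.3]
grip_width: 0.0393
grasp_force: 0.0
```

Run:
```python
from h import *
s=arm.state();print(s['time_s'],s['tool_pos'],np.degrees(s['tcp_rot']),s['grip_width'],s['wrist_force'])
plan((.4825,-.368,.032,176.4))
p,d=snap('top','t1'); q=snap('side','s1')[0]
a=p[150:260,120:470];b=q[255:355,290:420]
cv2.imwrite('pics/c2.png',np.vstack([cv2.resize(a,(790,248)),cv2.resize(b,(455,350))]) if 0 else cv2.resize(a,(790,248))[:,:,::-1])
cv2.imwrite('pics/c3.png',cv2.resize(b,None,fx=5,fy=5)[:,:,::-1])
```

```text
15.8833 [ 0.48404818 -0.36715025  0.12095387] [-1.79956193e+02  1.32201534e-01  1.76521613e+02] 0.03934523781439811 [-0.08666775  0.02123239  0.25452832]
[0.011, -0.006, 0.593] [-0.001, 0.002, 0.002]
```

View pics/c2.png

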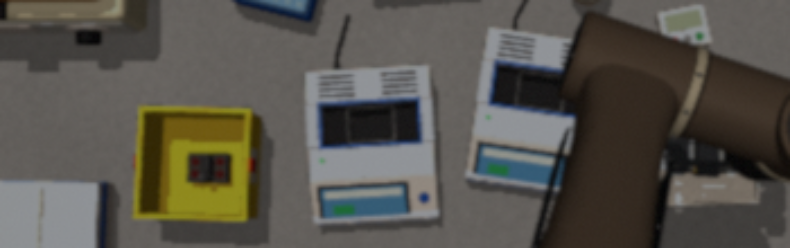

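View pics/c3.png

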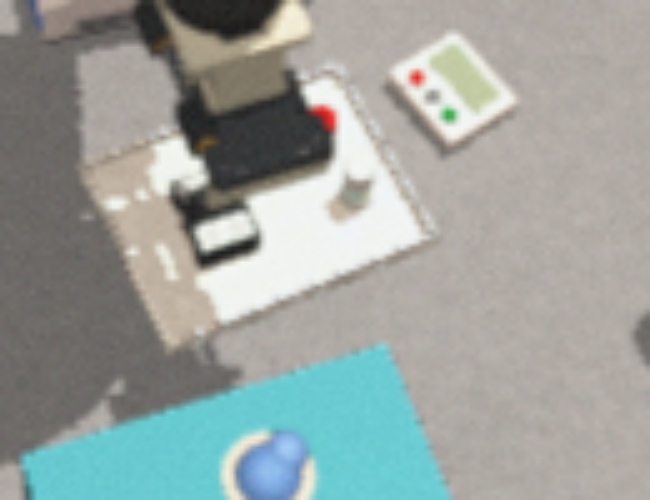

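Top: the spent cartridge sits upright in the bin at (210,168). Side: the gripper is above the new cartridge, which is at (225,235), and both vials are standing clear. Descend and grip.

Call:
play_rows --fingers '[140,140,140,140,140,140,140,140]' --translation '[[0.01,-0.003,0.15],[0.01,-0.003,0.25],[0.01,-0.003,0.35],[0.01,-0.003,0.45],[0.01,-0.003,0.52],[0.01,-0.003,0.585],[0.01,-0.003,0.585],[0.01,-0.003,0.585]]' --twist '[[0,0,0],[0,0,0],[0,0,0],[0,0,0],[0,0,0],[0,0,0],[0,0,0],[0,0,0]]'

```text
time_s: 16.65
tool_pos: [0.4815, -0.3679, 0.0316]
tcp_rot: [3.142, -0.001, 3.08]
wrist_force: [1.1, -1.2, 0.0]
grip_width: 0.0393
grasp_force: 0.0
```

Call:
play_rows --fingers '[255,255,255,255,255,255,255,255]' --translation '[[0,0,0],[0,0,0],[0,0,0],[0,0,0],[0,0,0],[0,0,0],[0,0,0],[0,0,0]]' --twist '[[0,0,0],[0,0,0],[0,0,0],[0,0,0],[0,0,0],[0,0,0],[0,0,0],[0,0,0]]' --force 20

```text
time_s: 17.32
tool_pos: [0.4819, -0.3682, 0.0322]
tcp_rot: [-3.141, 0.001, 3.08]
wrist_force: [-0.7, 0.2, 4.7]
grip_width: 0.0118
grasp_force: 20.0
```

Call:
play_rows --fingers '[255,255,255,255,255,255,255,255]' --translation '[[0,0,-0.07],[0,0,-0.15],[0,0,-0.3],[0,0,-0.5],[0,0,-0.7],[0,0,-0.9],[0,0,-1],[0,0,-1]]' --twist '[[0,0,0],[0,0,0],[0,0,0],[0,0,0],[0,0,0],[0,0,0],[0,0,0],[0,0,0]]'

```text
time_s: 17.98
tool_pos: [0.4833, -0.3688, 0.1866]
tcp_rot: [-3.139, 0.006, 3.08]
wrist_force: [0.8, 0.7, -0.9]
grip_width: 0.0119
grasp_force: 20.0
```

Run:
```python
from h import *
s=arm.state();print(s['time_s'],s['tool_pos'],np.degrees(s['tcp_rot']),s['grip_width'],s['wrist_force'])
plan((.49,-.225,.18,183.8),(.505,-.08,.18,183.8),(.52,.06,.18,183.8),(.53,.124,.13,183.8))
```

```text
17.9833 [ 0.48326061 -0.36880745  0.18662921] [-179.85281623    0.35722168  176.47938366] 0.011858123582623198 [ 0.83909216  0.7327478  -0.94730729]
[0.014, 0.96, 0.042] [-0.003, 0.006, -0.122]
[-0.164, 0.958, 0.0] [0.0, 0.0, 0.0]
[-0.162, 0.925, 0.0] [0.0, 0.0, 0.0]
[-0.095, 0.421, 0.333] [0.0, 0.0, 0.0]
```

Call:
play_rows --fingers '[255,255,255,255,255,255,255,255]' --translation '[[0,0.2,0.04],[0,0.45,0.04],[0.014,0.96,0.04],[0.014,0.96,0.04],[0.014,0.96,0.04],[0.014,0.96,0.04],[0.014,0.96,0.04],[0.014,0.96,0.04]]' --twist '[[0,0,-0.03],[0,0,-0.08],[0,0,-0.122],[0,0,-0.122],[0,0,-0.122],[0,0,-0.122],[0,0,-0.122],[0,0,-0.122]]'

```text
time_s: 18.65
tool_pos: [0.4881, -0.2246, 0.1754]
tcp_rot: [3.141, -0.001, -3.077]
wrist_force: [-0.1, -0.9, -0.2]
grip_width: 0.0118
grasp_force: 20.0
```

Call:
play_rows --fingers '[255,255,255,255,255,255,255,255]' --translation '[[0,0.2,0],[-0.06,0.45,0],[-0.164,0.958,0],[-0.164,0.958,0],[-0.164,0.958,0],[-0.164,0.958,0],[-0.164,0.958,0],[-0.164,0.958,0]]' --twist '[[0,0,0],[0,0,0],[0,0,0],[0,0,0],[0,0,0],[0,0,0],[0,0,0],[0,0,0]]'

```text
time_s: 19.32
tool_pos: [0.5032, -0.0803, 0.1755]
tcp_rot: [-3.141, -0.001, -3.078]
wrist_force: [0.0, 0.4, -0.5]
grip_width: 0.0117
grasp_force: 20.0
```

Call:
play_rows --fingers '[255,255,255,255,255,255,255,255]' --translation '[[0,0.2,0],[-0.06,0.45,0],[-0.162,0.925,0],[-0.162,0.925,0],[-0.162,0.925,0],[-0.162,0.925,0],[-0.162,0.925,0],[-0.162,0.925,0]]' --twist '[[0,0,0],[0,0,0],[0,0,0],[0,0,0],[0,0,0],[0,0,0],[0,0,0],[0,0,0]]'

```text
time_s: 19.98
tool_pos: [0.5184, 0.0595, 0.1755]
tcp_rot: [-3.141, -0.001, -3.078]
wrist_force: [-0.8, -0.2, -0.3]
grip_width: 0.0117
grasp_force: 20.0
```

Call:
play_rows --fingers '[255,255,255,255,255,255,255,255]' --translation '[[-0.05,0.2,0],[-0.095,0.421,0.1],[-0.095,0.421,0.2],[-0.095,0.421,0.3],[-0.095,0.421,0.333],[-0.095,0.421,0.333],[-0.095,0.421,0.333],[-0.095,0.421,0.333]]' --twist '[[0,0,0],[0,0,0],[0,0,0],[0,0,0],[0,0,0],[0,0,0],[0,0,0],[0,0,0]]'

```text
time_s: 20.65
tool_pos: [0.5293, 0.1244, 0.1268]
tcp_rot: [3.141, 0.001, -3.077]
wrist_force: [0.5, 0.6, -1.6]
grip_width: 0.0116
grasp_force: 20.0
```

Run:
```python
from h import *
s=arm.state();print(s['time_s'],s['tool_pos'],np.degrees(s['tcp_rot']),s['grip_width'],s['wrist_force'])
plan((.53,.124,.09,183.8))
q=snap('side','s2')[0]; c=arm.camera_info('side'); X=np.array(c['R'])@np.array([.53,.124,.1])+c['t']; u,v=int(c['fx']*X[0]/X[2]+c['cx']),int(c['fy']*X[1]/X[2]+c['cy']); print(u,v)
cv2.imwrite('pics/c4.png',cv2.resize(q[v-50:v+50,u-65:u+65],None,fx=5,fy=5)[:,:,::-1])
```

```text
20.65 [0.52933783 0.12440029 0.12679832] [ 1.79974520e+02  7.93175638e-02 -1.76287024e+02] 0.011628457385799656 [ 0.54578448  0.57126337 -1.61463734]
[-0.004, -0.003, 0.245] [0.0, 0.001, -0.001]
293 177
```

View pics/c4.png

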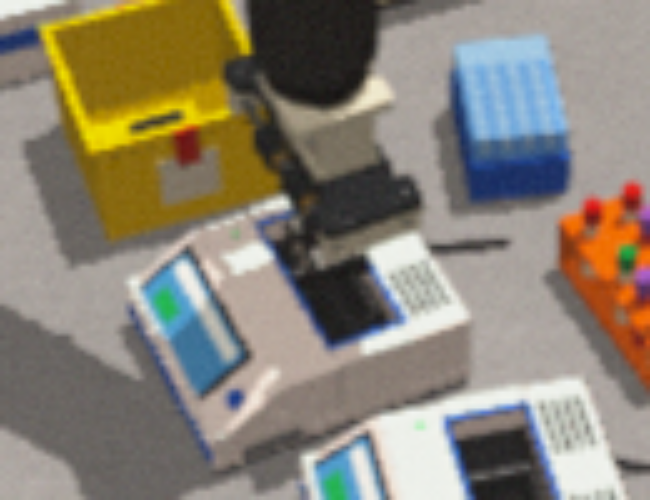

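The gripper is over the left recess at (330,270), with the white label at (245,258) beside the recess. I'll lower it into the recess, then feel into the bay.

Call:
play_rows --fingers '[255,255,255,255,255,255,255,255]' --translation '[[-0.004,-0.003,0.05],[-0.004,-0.003,0.1],[-0.004,-0.003,0.15],[-0.004,-0.003,0.2],[-0.004,-0.003,0.24],[-0.004,-0.003,0.24],[-0.004,-0.003,0.24],[-0.004,-0.003,0.24]]' --twist '[[0,0,0],[0,0,0],[0,0,0],[0,0,0],[0,0,0],[0,0,0],[0,0,0],[0,0,0]]'

```text
time_s: 21.37
tool_pos: [0.5295, 0.1246, 0.0898]
tcp_rot: [-3.141, 0.0, -3.076]
wrist_force: [0.4, 0.0, -0.2]
grip_width: 0.012
grasp_force: 20.0
```

Call:
play_rows --fingers '[255,255,255,255,255,255,255,255]' --translation '[[0,0,0.01],[0,0,0.02],[0,0,0.03],[0,0,0.04],[0,0,0.05],[0,0,0.055],[0,0,0.06],[0,0,0.06]]' --twist '[[0,0,0],[0,0,0],[0,0,0],[0,0,0],[0,0,0],[0,0,0],[0,0,0],[0,0,0]]'

```text
time_s: 22.03
tool_pos: [0.5297, 0.1241, 0.0818]
tcp_rot: [-3.141, 0.001, -3.075]
wrist_force: [-2.9, -2.4, 9.3]
grip_width: 0.0119
grasp_force: 20.1
```

Touching the lead-in: force is towards -x and -y, so I'll shift 1.5 mm that way and continue.

Call:
play_rows --fingers '[255,255,255,255,255,255,255,255]' --translation '[[0.005,-0.005,-0.01],[0.01,-0.01,-0.01],[0.01,-0.01,0],[0.01,-0.01,0.01],[0.01,-0.01,0.015],[0.01,-0.01,0.02],[0.01,-0.01,0.02],[0.01,-0.01,0.02]]' --twist '[[0,0,0],[0,0,0],[0,0,0],[0,0,0],[0,0,0],[0,0,0],[0,0,0],[0,0,0]]'

```text
time_s: 22.7
tool_pos: [0.5278, 0.1229, 0.0776]
tcp_rot: [-3.141, -0.0, -3.076]
wrist_force: [0.4, 0.1, -1.5]
grip_width: 0.0115
grasp_force: 20.0
```

Call:
play_rows --fingers '[255,255,255,255,255,255,255,255]' --translation '[[0,0,0.01],[0,0,0.02],[0,0,0.03],[0,0,0.04],[0,0,0.05],[0,0,0.06],[0,0,0.07],[0,0,0.07]]' --twist '[[0,0,0],[0,0,0],[0,0,0],[0,0,0],[0,0,0],[0,0,0],[0,0,0],[0,0,0]]'

```text
time_s: 23.37
tool_pos: [0.5278, 0.1228, 0.0669]
tcp_rot: [-3.141, -0.0, -3.076]
wrist_force: [-0.1, 0.3, -1.3]
grip_width: 0.0119
grasp_force: 20.0
```

Call:
play_rows --fingers '[255,255,255,255,255,255,255,255]' --translation '[[0,0,0.006],[0,0,0.012],[0,0,0.018],[0,0,0.022],[0,0,0.026],[0,0,0.03],[0,0,0.03],[0,0,0.03]]' --twist '[[0,0,0],[0,0,0],[0,0,0],[0,0,0],[0,0,0],[0,0,0],[0,0,0],[0,0,0]]'

```text
time_s: 24.03
tool_pos: [0.5279, 0.1229, 0.0631]
tcp_rot: [3.142, 0.0, -3.076]
wrist_force: [-1.8, -0.0, 2.9]
grip_width: 0.0119
grasp_force: 20.0
```

Floor contact at 63.1 mm, exactly the expected height. Release and withdraw.

Call:
play_rows --fingers '[150,150,150,150,150,150,150,150]' --translation '[[0,0,0],[0,0,0],[0,0,0],[0,0,0],[0,0,0],[0,0,-0.05],[0,0,-0.12],[0,0,-0.2]]' --twist '[[0,0,0],[0,0,0],[0,0,0],[0,0,0],[0,0,0],[0,0,0],[0,0,0],[0,0,0]]'

```text
time_s: 24.7
tool_pos: [0.5278, 0.1228, 0.0935]
tcp_rot: [-3.141, -0.001, -3.076]
wrist_force: [0.7, 0.7, 0.6]
grip_width: 0.036
grasp_force: 0.0
```

Call:
play_rows --fingers '[150,150,150,150,150,150,150,150]' --translation '[[0,0,-0.3],[0,0,-0.6],[0,0,-0.9],[0,0,-0.9],[0,0,-0.9],[0,0,-0.9],[0,0,-0.9],[0,0,-0.9]]' --twist '[[0,0,0],[0,0,0],[0,0,0],[0,0,0],[0,0,0],[0,0,0],[0,0,0],[0,0,0]]'

```text
time_s: 25.37
tool_pos: [0.5273, 0.1226, 0.2269]
tcp_rot: [-3.141, -0.002, -3.076]
wrist_force: [0.2, -0.3, -0.3]
grip_width: 0.0361
grasp_force: 0.0
```

Call:
play_rows --fingers '[150,150,150,150,150,150,150,150]' --translation '[[0,-1,0],[0,-1,0],[0,-1,0],[0,-1,0],[0,-1,0],[0,-1,0],[0,-1,0],[0,-1,0]]' --twist '[[0,0,0],[0,0,0],[0,0,0],[0,0,0],[0,0,0],[0,0,0],[0,0,0],[0,0,0]]'

```text
time_s: 26.03
tool_pos: [0.5377, -0.0261, 0.2272]
tcp_rot: [-3.141, -0.001, -3.075]
wrist_force: [-0.1, 0.2, 0.5]
grip_width: 0.0361
grasp_force: 0.0
```

Run:
```python
from h import *
p,d=snap('top','t2'); cv2.imwrite('pics/c5.png',cv2.resize(np.clip(p[170:260,170:330,::-1]*1.4,0,255).astype('uint8'),None,fx=5,fy=5,interpolation=cv2.INTER_CUBIC))
d=med('top',4); z=wmap('top',d)[...,2]; print(np.round(z[192:214:2,264:304:2]*1000).astype(int)); print(arm.state()['time_s'])
```

```text
[[652 656 657 656 650 652 652 652 651 650 651 651 652 651 654 650 651 651
  650 650]
 [653 653 656 656 653 652 652 653 653 653 652 650 650 652 650 649 650 649
  647 649]
 [653 652 657 657 655 655 651 650 652 651 651 651 650 651 648 650 650 650
  649 648]
 [654 654 657 656 656 653 650 652 651 649 649 649 651 649 649 649 648 647
  648 647]
 [654 655 652 657 656 653 651 649 650 648 649 650 649 647 646 646 647 644
  643 643]
 [653 653 653 657 655 656 652 650 648 648 647 647 646 647 646 645 643 643
  643 642]
 [653 652 651 655 655 653 649 647 646 649 645 645 645 643 643 643 640 641
  638 637]
 [654 652 651 650 654 653 650 645 646 644 645 644 642 643 640 639 637 636
  635 635]
 [650 651 649 649 651 651 650 646 642 641 641 640 637 638 636 633 634 634
  632 627]
 [653 651 648 647 650 650 648 643 640 638 638 637 636 633 632 630 629 626
  624 623]
 [654 652 646 646 643 647 645 640 628 634 634 632 631 629 625 624 621 618
  613 608]]
26.2833
```

View pics/c5.png

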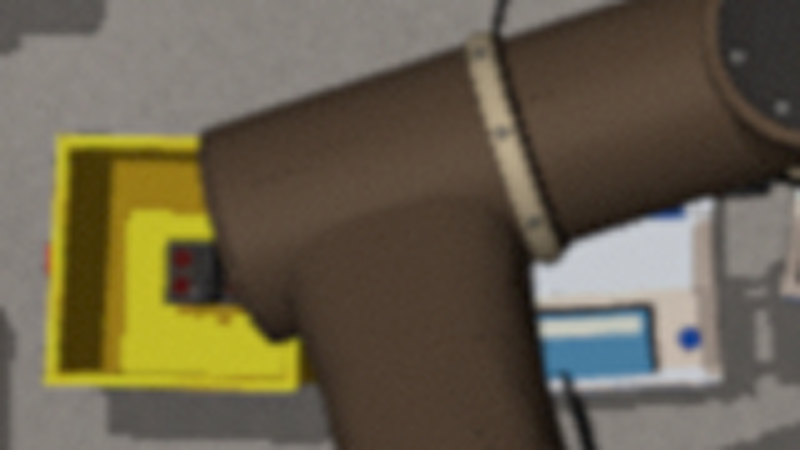

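The arm hides the left reader, with its elbow at (370,200); the spent cartridge is visible in the bin at (195,270). I'll move further away.

Call:
play_rows --fingers '[150,150,150,150,150,150,150,150]' --translation '[[0,-1,0],[0,-1,0],[0,-1,0],[0,-1,0],[0,-1,0],[0,-1,0],[0,-1,0],[0,-1,0]]' --twist '[[0,0,0],[0,0,0],[0,0,0],[0,0,0],[0,0,0],[0,0,0],[0,0,0],[0,0,0]]'

```text
time_s: 26.95
tool_pos: [0.5477, -0.1755, 0.2278]
tcp_rot: [3.141, 0.0, -3.075]
wrist_force: [0.3, -0.6, 0.5]
grip_width: 0.0359
grasp_force: 0.0
```

Call:
play_rows --fingers '[150,150,150,150,150,150,150,150]' --translation '[[0.2,-1,0],[0.2,-1,0],[0.2,-1,0],[0.2,-1,0],[0.2,-1,0],[0.2,-1,0],[0.2,-1,0],[0.2,-1,0]]' --twist '[[0,0,0],[0,0,0],[0,0,0],[0,0,0],[0,0,0],[0,0,0],[0,0,0],[0,0,0]]'

```text
time_s: 27.62
tool_pos: [0.528, -0.3267, 0.228]
tcp_rot: [3.142, 0.0, -3.074]
wrist_force: [0.2, 0.1, -0.2]
grip_width: 0.0358
grasp_force: 0.0
```

Run:
```python
from h import *
p,d=snap('top','t3'); cv2.imwrite('pics/c6.png',cv2.resize(np.clip(p[130:260,170:470,::-1]*1.4,0,255).astype('uint8'),None,fx=2.66,fy=2.66,interpolation=cv2.INTER_CUBIC))
d=med('top',4); z=wmap('top',d)[...,2]; print(np.round(z[192:214:2,264:304:2]*1000).astype(int))
m=np.zeros(z.shape,bool); m[197:211,276:294]=1; v,u=np.nonzero(m&(z>.068)&(z<.1)); print('fin',rect(onplane('top',np.c_[u,v].astype(float),.08)))
print(arm.state()['time_s'])
```

```text
[[82 79 78 79 79 77 79 81 80 79 78 83 79 81 75 82 79 76 80 83]
 [79 80 79 79 79 80 82 82 79 79 83 81 84 85 82 79 80 75 71 67]
 [70 71 65 62 60 58 57 58 54 55 54 60 56 58 54 58 56 57 56 52]
 [55 59 57 56 57 56 51 48 42 38 35 34 52 57 57 55 58 51 54 55]
 [54 57 56 54 52 58 55 56 54 81 83 55 57 57 57 54 57 54 55 53]
 [53 56 54 60 54 51 54 56 56 81 77 56 53 58 56 53 56 59 57 55]
 [56 56 55 60 56 51 57 59 58 82 80 56 59 57 59 55 59 57 57 55]
 [55 56 56 51 53 56 58 54 58 78 84 55 57 62 56 59 53 55 58 55]
 [59 57 59 54 58 56 56 57 55 79 84 59 57 53 55 56 56 57 54 56]
 [56 57 55 58 55 56 56 55 58 80 80 56 58 56 56 53 58 57 53 55]
 [56 55 53 58 55 56 57 56 53 55 54 55 54 55 57 54 54 57 56 53]]
fin (array([528.6, 124.6]), np.float64(-171.8604624812663), array([13.1, 39. ]))
27.8667
```

View pics/c6.png

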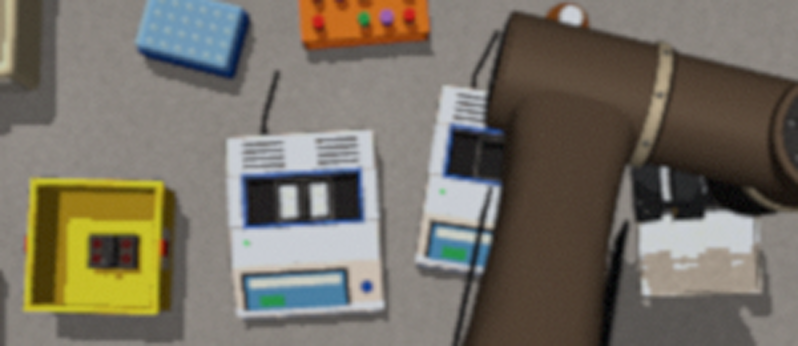

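The new cartridge is home in the left-hand bay (crop 303,200), with its fin at 80 mm, its block level with the recess at 56 mm, and its position inside tolerance. The spent one is in the bin at (113,252). Handing in.

```bash
python3 -c "
from workcell import arm
print(arm.close_job())"
```

```text
the job is handed in; nothing more can be done
None
```

I moved the spent cartridge from the right-hand reader to the yellow bin, felt down to the left-hand bay's floor (about 7 N), then seated the new cartridge fully home there; I handed the job in at about 28 s, and the interface gave no verdict.

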